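# Uncover the reader and hold a camera module over it

### The arm

A 7-joint arm with a two-finger parallel gripper is mounted at the origin on a cart in front of the work surface, level with it; the furniture and walls round the work are solid. World frame = base frame: x ahead of the robot, y to its left, z up, the work surface at z = 0. Lengths are in m, angles in rad, forces in N, time in s.
With the tool pointing down it reaches from about 0.425 to 0.95 m from the base axis. Payload 4.7 kg.
Tool frame: the origin (TCP) lies on the centre line of the jaws, within the pads' length; the fingertips stand 14 mm ahead of it and the grasp point (between the pads) lies 5 mm behind it; z points along the fingers, x is the direction in which the jaws open and shut, and the axes are right-handed (so a half turn about z gives the same grasp; the last joint's range is limited). The gripper opens to 85 mm and grips with 20 to 120 N. Pads are 22 mm wide; open, the fingers measure 114 mm over their backs; the gripper's body (76 mm by 85 mm) begins 54 mm behind the grasp point. The pads swing forward as they close: fully open they stand 13 mm farther back than shut.
Start: joints at [-1.242, 0.469, -0.049, 1.532, 0.024, 1.141, -0.082], TCP at [0.236, 0.632, 0.245] pointing down, gripper open.
Joint ranges: [-2.59, 2.59], [-0.33, 1.99], [-1.39, 1.29], [0.1, 2.45], [-1.04, 4.18], [0.21, 1.99], [-2.66, 2.66]. Speed limits (rad/s): [2.57, 2.57, 3.14, 3.14, 3.14, 3.14, 3.14].

### API

Orientations are given as a unit quaternion [w, x, y, z].
In Python, from cell import ctrl, status, get_image gives the robot as it stands. Calls block until the motion is done:
- ctrl.goto(position, orientation): joint-space move of the TCP to a pose.
- ctrl.move_straight(position, orientation=None, speed=0.15, stop_force=None): straight line of the TCP; orientation=None keeps the orientation; speed is the mean speed in m/s. With stop_force (N) it stops when the force on the tool has changed by that much, and returns True; else False.
- ctrl.move_joints(angles): joint-space move.
- ctrl.command_gripper(opening, strength=None): opening from 0.0 (shut) to 1.0 (fully open); strength is the grip in N (None keeps the last); returns when the fingers have stopped.
- ctrl.wait(seconds).
- ctrl.solve_ik(position, orientation): joint angles nearest the present ones, or None.
- status.get_obs(): the state.
- get_image(name): name is "side" or "top"; returns a dict with "image" (480x640x3 uint8, blue, green, red), "camera_matrix" (3x3 intrinsics, pixels), "dist_coeffs" ([k1, k2, p1, p2, k3] as OpenCV has them; the pictures are not rectified), "view" (4x4, takes a point from world to camera coordinates). Camera axes: x right, y up, looking along -z (the intrinsics and any distortion apply to the point x, -y, -z); pixel columns grow to the right and rows downward; lengths in m; the calibration is good to about 2 mm. A picture is of the moment at which its call begins. There is no depth.
A pose or a line that the arm cannot do raises ctrl.PlanningError and nothing moves.
- ctrl.sign_off(): hands the job in, once; it reports no verdict.
The state is a dict: "time_s": time; "joint_positions": joint angles; "joint_vel": joint speeds; "joint_efforts": joint torques, N m; "ee_pos": TCP position; "eef_rot": TCP orientation; "contact_force": force on the tool from outside, world axes, zero at the start; "torque": the same for the moment, N m; "gripper_width": opening from 0.0 (shut) to 1.0 (fully open).
Only numpy, scipy, OpenCV 4.12 (cv2) and the standard library are available. Lean on these libraries where they do the work, as an engineer would, in place of code of your own. Each camera call takes 0.05 s, during which the arm holds its last target.

### The job

Lift the yellow dust cover off the reader nest and hang it by the slot in its handle on the hook of the stand. Then pick up the camera module with the orange strip on its top edge, carry it over to the nest clear of the things in between, and finish holding it upright about one centimetre above the nest's pocket, centred over the pocket and turned to line up with it, without it ever touching the nest: the program ends with the module still held there in the gripper, so that the contactless read can run. Leave the other module, the bottle, the tape rolls and the screwdriver where they are.

Things in the scene. Friction and masses are not known exactly. Their poses are not given: they have to be found in the camera images.
- cover_grip (a point): Where to pinch the yellow dust cover from above: middle of the grip band of its upright handle plate (10 mm thick in x, 64 mm wide in y). 102 mm above the cover's bottom edge, 16 mm below the band's top, 22 mm above the roof of the slot below. Axes: z up, x through the plate's thickness (pinch along x). Keep the fingertips above the slot, as the hook passes through it.
- cover_slot (a point): Highest point of the slot's arched roof, in the middle of the handle plate, 80 mm above the cover's bottom edge and 22 mm straight below cover_grip. The slot goes through the plate along x, is 40 mm wide (y) and 43 mm high below this point. Same axes. This point rests on the hook's bar; the cover then hangs upright by itself.
- cover: The loose yellow dust cover (about 90 g): open-bottomed cap 66 (x) x 92 (y) x 36 mm with the handle plate on its top. Origin at the centre of its bottom edge, z up, x through the handle's thickness. It sits loosely over the nest's head with 3 to 4 mm play; lift it straight up 30 mm to free it.
- hook_stand: Fixed steel hook stand; origin on the bench straight below hook_seat. Its 12 mm round post stands 68 mm behind (+x of) the origin and is 173 mm high, on an 80 x 80 x 12 mm foot.
- hook_seat (a point): Top of the hook's horizontal bar where the cover shall hang, 170 mm above the bench. The bar is 8 mm thick and runs along x from the post (68 mm at +x) to 36 mm at -x, then turns up; the upturned tip ends about 48 mm at -x and 11 mm above this point. Thread the slot on from the -x side. The -x direction is the open end; z up.
- nest: Fixed reader nest: aluminium base plate 90 (x) x 100 (y) x 12 mm with a grey head 51 x 80 mm on it, rim 40 mm above the bench. Origin on the bench at its centre, z up. Covered by the yellow dust cover at the start.
- nest_mouth (a point): Centre of the mouth of the nest's pocket, at the height of its rim (40 mm above the bench). The pocket is 31 mm in x, 60 mm in y and 11 mm deep. The module's x must lie along this x, either way round.
- module_mid (a point): Centre of the wanted camera module: black frame, white-grey face, orange strip (16 x 40 mm) on its top edge and a small amber loop behind it; loose (about 50 g), standing upright on the bench. Solid body 21 (x) x 52 (y) x 52 (z) mm (56 mm wide over its small edge details), this point at half height, 26 mm above its underside. Axes: z up, x through its thickness (pinch along x from above).
- module_foot (a point): Centre of the underside of the same module, 26 mm below module_mid, same axes.
- module: The same module; its origin is on its underside, 2.5 mm along +x from module_foot.
- spare_mid (a point): Centre of another, like camera module without the orange strip, 21 x 52 x 52 mm, standing on the bench; leave it. The two modules swap places from start to start.
- bottle: White pump bottle with a blue top, 58 mm wide and 121 mm high, standing on the bench between the modules and the nest; origin under it. Leave it.
- label_roll: White label roll lying flat, 68 mm wide, 42 mm high, beside the bottle; origin under it. Leave it.
- kapton_roll: Amber tape roll lying flat at the back, 60 mm wide, 18 mm high; origin under it. Leave it.
- driver: Blue-handled screwdriver, 142 mm long along its y, lying at the back; origin under it. Leave it.

How it is judged:
By the outcome, as a careful person would: the job done as asked, in the order asked, and still so for the second after the job is handed in, while the arm keeps its last pose, push and grip.
It also fails if it takes over 54 s, if anything falls off the work surface, if the arm or the gripper's body presses on something with over 40 N, if the wrist force passes 120 N, or if a joint passes its speed limit or range.

## Working session

There is one attempt and no reset: what is moved stays moved. The work goes in short steps, each a Python script; the robot and the scene stay as the last script left them, time stands still between calls to the robot, and variables do not carry over. Pictures are saved under pics/ and viewed, and the job is handed in when it is done.

```bash
ls; mkdir -p pics; python3 - <<'E'
from cell import ctrl,status,get_image
import cv2,numpy as np
o=status.get_obs();print({k:np.round(v,3) for k,v in o.items()})
for n in("side","top"):
    d=get_image(n);cv2.imwrite(f"pics/{n}0.png",d["image"]);print(n,d["camera_matrix"],d["dist_coeffs"],np.round(d["view"],4))
E
```

```text
pics
{'time_s': np.float64(0.0), 'joint_positions': array([-1.242,  0.469, -0.049,  1.534,  0.024,  1.141, -0.082]), 'joint_vel': array([-0.   , -0.001,  0.003, -0.002,  0.001,  0.001,  0.002]), 'joint_efforts': array([ 0.0000e+00, -5.1031e+01, -4.7000e-02, -2.3772e+01,  1.1000e-02,
        8.0000e-03,  0.0000e+00]), 'ee_pos': array([0.236, 0.632, 0.244]), 'eef_rot': array([ 0.001,  0.822,  0.57 , -0.001]), 'contact_force': array([ 0.11 ,  0.92 , -0.229]), 'torque': array([-0.024,  0.023, -0.049]), 'gripper_width': np.float64(0.999)}
side [[468.9880922    0.         317.6783927 ]
 [  0.         468.9880922  237.94863366]
 [  0.           0.           1.        ]] [-0.00516741  0.          0.          0.          0.        ] [[ 0.893  -0.4497  0.0159 -0.4953]
 [ 0.2075  0.4427  0.8723 -0.1842]
 [-0.3994 -0.7757  0.4886 -0.7318]
 [ 0.      0.      0.      1.    ]]
top [[573.52249406   0.         311.95264221]
 [  0.         573.52249406 244.35833584]
 [  0.           0.           1.        ]] [-0.14925449  0.          0.          0.          0.        ] [[-0.0259 -0.9995 -0.0202 -0.0274]
 [ 0.9905 -0.0283  0.1349 -0.5566]
 [-0.1354 -0.0165  0.9907 -0.9315]
 [ 0.      0.      0.      1.    ]]
```

View pics/side0.png

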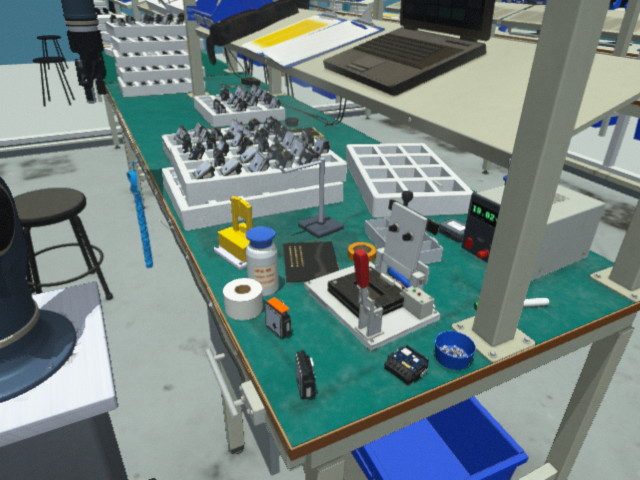

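View pics/top0.png

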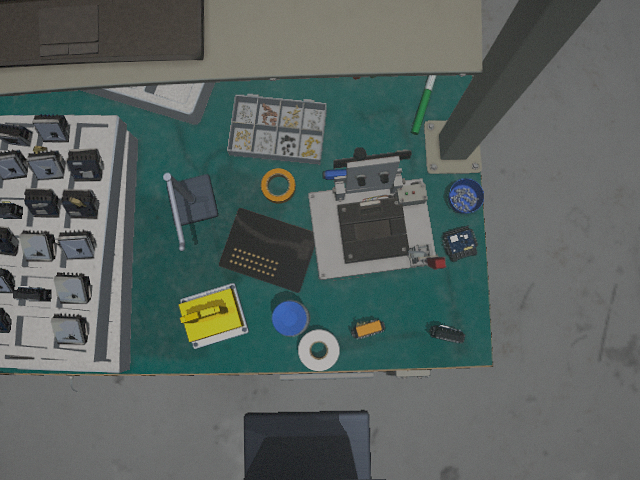

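Side view: cover around (237,232), hook stand (320,190), orange-strip module (278,317), spare (305,375). Top view: cover (212,315), hook bar (168,177) to (182,247), module (368,328). I'll zoom in next.

```bash
python3 - <<'E'
import cv2
s=cv2.imread("pics/side0.png");t=cv2.imread("pics/top0.png")
def crop(im,x,y,w,h,k,n):cv2.imwrite(f"pics/{n}.png",cv2.resize(im[y:y+h,x:x+w],None,fx=k,fy=k,interpolation=cv2.INTER_CUBIC))
crop(s,205,130,150,110,5,"c1")
crop(s,205,190,130,110,5,"c1b")
crop(s,215,270,110,80,7,"c2")
crop(t,160,170,100,75,8,"c3")
crop(t,170,270,100,85,7,"c4")
crop(t,340,310,60,40,12,"c5")
E
```

```text
(no output)
```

View pics/c1.png

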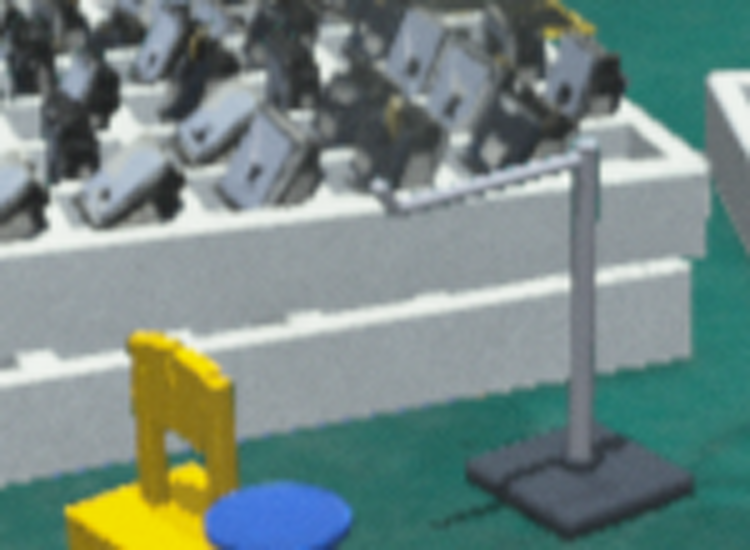

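View pics/c2.png

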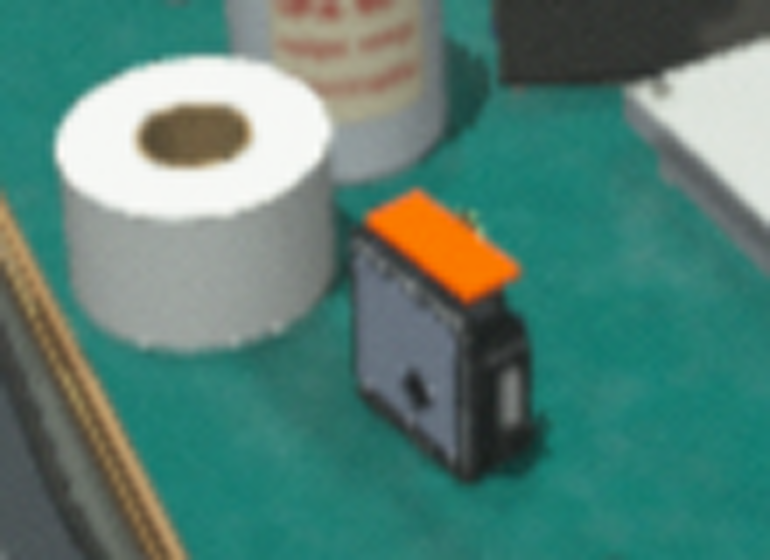

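View pics/c3.png

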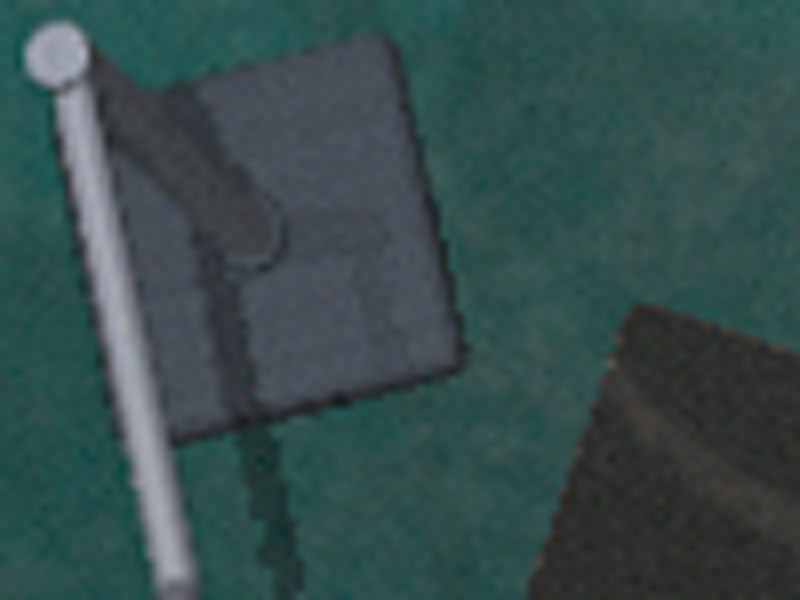

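View pics/c4.png

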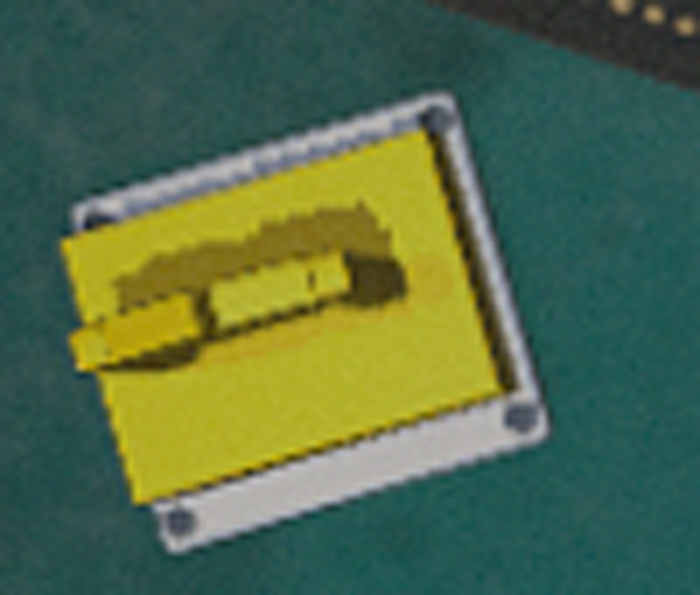

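View pics/c5.png

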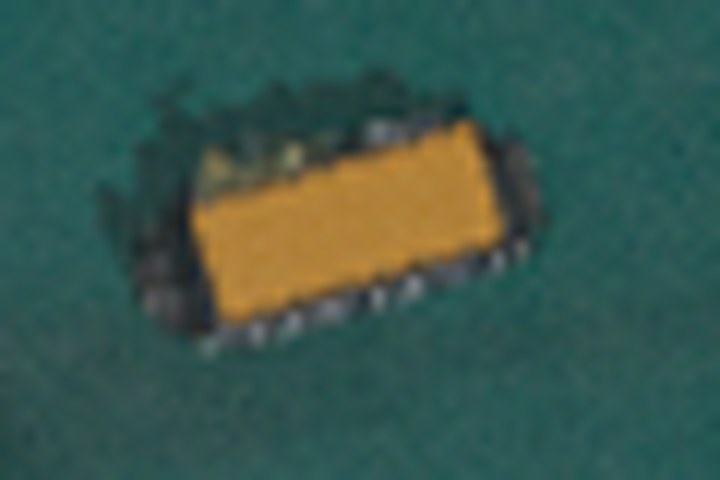

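View pics/c1b.png

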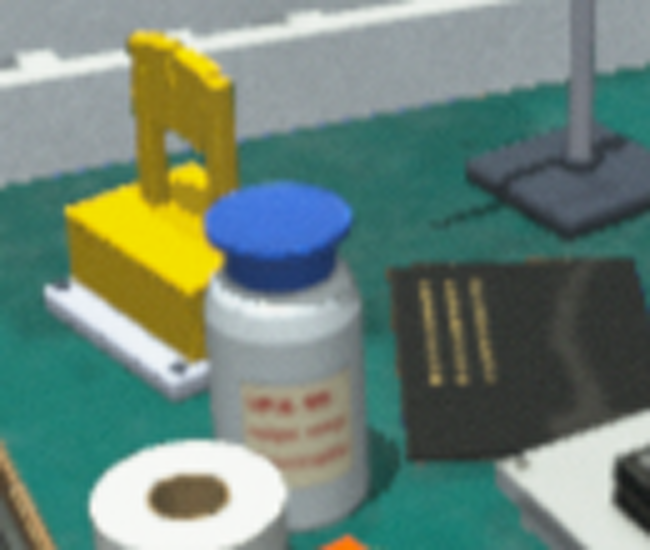

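```bash
cat > h.py <<'E'
import numpy as np,cv2,json
from scipy.optimize import least_squares
CAM={"side":dict(K=np.array([[468.9880922,0,317.6783927],[0,468.9880922,237.94863366],[0,0,1]]),D=np.array([-0.00516741,0,0,0,0])),
"top":dict(K=np.array([[573.52249406,0,311.95264221],[0,573.52249406,244.35833584],[0,0,1]]),D=np.array([-0.14925449,0,0,0,0]))}
import os
if os.path.exists("views.npz"):
    z=np.load("views.npz")
    for n in CAM: CAM[n]["V"]=z[n]
F=np.diag([1,-1,-1.])
def proj(n,P):
    c=CAM[n];R=F@c["V"][:3,:3];t=F@c["V"][:3,3]
    return cv2.projectPoints(np.atleast_2d(np.asarray(P,float)),cv2.Rodrigues(R)[0],t,c["K"],c["D"])[0][:,0]
def ray(n,uv):
    c=CAM[n];R=F@c["V"][:3,:3];t=F@c["V"][:3,3]
    u=cv2.undistortPoints(np.array([[uv]],float),c["K"],c["D"])[0,0]
    return -R.T@t, R.T@np.array([u[0],u[1],1])
def atz(n,uv,z):
    o,d=ray(n,uv);return o+d*(z-o[2])/d[2]
def tri(us,ut):
    f=lambda P:np.r_[proj("side",P)[0]-us,proj("top",P)[0]-ut]
    r=least_squares(f,atz("top",ut,.05));return r.x,np.abs(r.fun).max()
def Rz(a):return np.array([[np.cos(a),-np.sin(a),0],[np.sin(a),np.cos(a),0],[0,0,1]])
def cr(x0,y0,k):return lambda x,y:np.array([x0+(x+.5)/k-.5,y0+(y+.5)/k-.5])
E
python3 - <<'E'
from cell import get_image
import numpy as np
np.savez("views.npz",**{n:get_image(n)["view"] for n in("side","top")})
E
python3 - <<'E'
from h import *
np.set_printoptions(precision=4,suppress=True)
c1=cr(205,130,5);c1b=cr(205,190,5);c2=cr(215,270,7);c3=cr(160,170,8);c4=cr(170,270,7);c5=cr(340,310,12)
for z,L in((.048,[(62,240),(430,128),(508,392),(138,502)]),(.012,[(75,210),(450,93),(548,432),(175,552)])):
    P=np.array([atz("top",c4(*p),z) for p in L]);print(z,P[:,:2].tolist(),"ctr",P.mean(0),"len",[np.linalg.norm(P[i]-P[i-1]) for i in range(4)],
     "yaw",np.degrees(np.arctan2(*(P[0]-P[1]+P[3]-P[2])[[1,0]]))-90)
print("cap left corner tri",tri(c1b(67,210),c4(62,240)), tri(c1b(67,210),c4(138,502)))
print("base left",tri(c1b(45,285),c4(175,552)))
T=[(192,205),(470,122),(503,238),(218,325)];S=[(420,190),(522,270),(468,303),(365,218)]
P=[]
for s,t in zip(S,T):
    p,e=tri(c2(*s),c5(*t));P.append(p);print("strip",p,e)
P=np.array(P);print(P.mean(0),"yaw",np.degrees(np.arctan2(*(P[0]-P[1]+P[3]-P[2])[[1,0]]))-90)
print("post top",tri(c1(588,145),c3(58,55)))
print("tip",tri(c1(380,187),np.array([182,247.])))
t=get=None
E
python3 - <<'E'
import cv2
t=cv2.imread("pics/top0.png")
cv2.imwrite("pics/c6.png",cv2.resize(t[215:260,155:215],None,fx=12,fy=12,interpolation=cv2.INTER_CUBIC))
E
```

```text
0.048 [[0.46022969116749324, 0.18299541906315703], [0.4849834604273338, 0.09387322860771317], [0.42215246956329716, 0.07602314719962923], [0.39780901699999943, 0.1648587141476866]] ctr [0.4413 0.1294 0.048 ] len [np.float64(0.06500215864658095), np.float64(0.09249602112602377), np.float64(0.06531736996566749), np.float64(0.09211059460064466)] yaw 15.42378493626272
0.012 [[0.4689528043142246, 0.18885328775957044], [0.4958114405492377, 0.09458651649573376], [0.41211520681673214, 0.07142352726605232], [0.38444508312800324, 0.1641850894040493]] ctr [0.4403 0.1298 0.012 ] len [np.float64(0.08803450999577075), np.float64(0.09801841921247896), np.float64(0.08684229160415184), np.float64(0.09680053282514013)] yaw 16.254227407170745
cap left corner tri (array([0.4417, 0.1954, 0.0237]), np.float64(15.455295307550614)) (array([0.3985, 0.1646, 0.0484]), np.float64(0.5325231300787436))
base left (array([0.3854, 0.1632, 0.0155]), np.float64(0.5801689762141393))
strip [ 0.4164 -0.1106  0.0555] 0.3571389158300917
strip [ 0.4264 -0.1488  0.0549] 0.2710317758273959
strip [ 0.4108 -0.153   0.0536] 0.43852703284278505
strip [ 0.4005 -0.1138  0.0545] 0.6584108523555869
[ 0.4135 -0.1316  0.0546] yaw 14.672998476672262
post top (array([0.647 , 0.1703, 0.1721]), np.float64(0.6062818034926067))
tip (array([0.538 , 0.1446, 0.1784]), np.float64(0.09585528719958347))
```

View pics/c6.png

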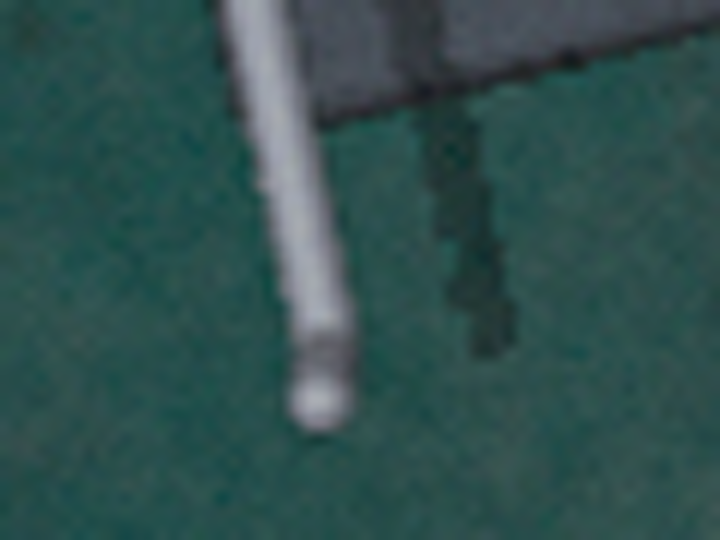

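```bash
python3 - <<'E'
from h import *
np.set_printoptions(precision=4,suppress=True)
c1=cr(205,130,5);c3=cr(160,170,8);c6=cr(155,215,12)
a=atz("top",c3(80,110),.166);b=atz("top",c3(168,560),.166);b2=atz("top",c6(324,320),.166)
for q in(b,b2):print("bar yaw",np.degrees(np.arctan2(*(a-q)[[1,0]])),a,q)
a=atz("top",c3(385,38),.012);b=atz("top",c3(463,362),.012);print("foot yaw",np.degrees(np.arctan2(*(a-b)[[1,0]])),np.linalg.norm(a-b))
tip,e=tri(c1(380,185),c6(320,398));post,e2=tri(c1(588,145),c3(58,55));print(tip,e,post,e2,np.degrees(np.arctan2(*(post-tip)[[1,0]])))
def box(sx,sy,z0,z1,p,yaw):
    return np.array([[x*sx/2,y*sy/2,z] for z in(z0,z1) for x,y in((-1,-1),(1,-1),(1,1),(-1,1))])@Rz(yaw).T+p
E_=[(0,1),(1,2),(2,3),(3,0),(4,5),(5,6),(6,7),(7,4),(0,4),(1,5),(2,6),(3,7)]
hy=np.radians(13.5);seat=np.array([.647,.170,0])-.068*np.array([np.cos(hy),np.sin(hy),0])
B=[box(.066,.092,.012,.048,[.4413,.1294,0],np.radians(15.5)),box(.010,.064,.048,.130,[.4413,.1294,0],np.radians(15.5)),
 box(.09,.1,0,.012,[.4405,.1296,0],np.radians(16)),box(.016,.040,0.052,.0546,[.4135,-.1316,0],np.radians(14.7)),box(.021,.052,0.0,.052,[.4135,-.1316,0],np.radians(14.7)),
 box(.104,.008,.162,.170,seat+Rz(hy)@[.016,0,0],hy)]
for n in CAM:
    im=cv2.imread(f"pics/{n}0.png");k=4
    im=cv2.resize(im,None,fx=k,fy=k,interpolation=cv2.INTER_CUBIC)
    for bb in B:
        q=np.round((proj(n,bb)+.5)*k-.5).astype(int)
        for i,j in E_:cv2.line(im,tuple(map(int,q[i])),tuple(map(int,q[j])),(255,0,255),1)
    if n=="side":cv2.imwrite("pics/o1.png",im[540:1140,820:1400]);cv2.imwrite("pics/o2.png",im[1140:1440,1000:1250])
    else:cv2.imwrite("pics/o3.png",im[680:1400,640:1040][::1][:600]);cv2.imwrite("pics/o4.png",im[1080:1400,680:1000]);cv2.imwrite("pics/o5.png",im[1240:1400,1360:1600])
E
```

```text
bar yaw 11.63510626139146 [0.6372 0.1678 0.166 ] [0.5508 0.15   0.166 ]
bar yaw 12.239740515371693 [0.6372 0.1678 0.166 ] [0.5483 0.1485 0.166 ]
foot yaw 13.402648963696265 0.07619221056609055
[0.5373 0.1455 0.179 ] 0.5541363492803271 [0.647  0.1703 0.1721] 0.6062818034926067 12.731076391192984
```

View pics/o1.png

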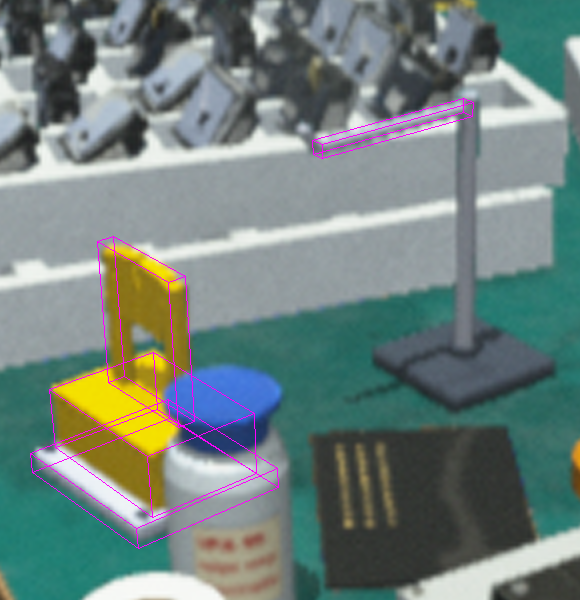

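View pics/o4.png

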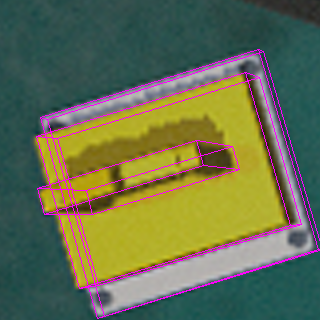

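View pics/o2.png

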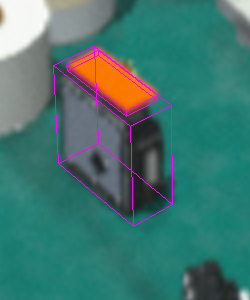

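View pics/o5.png

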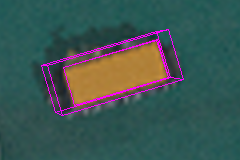

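Model overlays match both images: the cover is at (0.441, 0.129) with yaw 15.5°, and its roof is at 48 mm. The hook post is at (0.647, 0.170), height 172 mm, bar yaw about 12.5°. The strip is at (0.4135, -0.1316, 0.0546), yaw 14.7°. Next I'll grasp the cover.

```bash
cat >> h.py <<'E'
def q(deg):
    a=np.radians(deg)/2;return [0,np.cos(a),np.sin(a),0]
def st(status):
    o=status.get_obs();print("t",round(float(o["time_s"]),2),"p",np.round(o["ee_pos"],4),"w",round(float(o["gripper_width"]),3),"F",np.round(o["contact_force"],2),"q7",round(float(o["joint_positions"][6]),2))
def snap(get_image,tag):
    for n in("side","top"):cv2.imwrite(f"pics/{n}{tag}.png",get_image(n)["image"])
E
python3 - <<'E'
from h import *
from cell import ctrl,status,get_image
for p,y in(([.4413,.1294,.25],15.5),([.4413,.1294,.115],15.5),([.5806,.1553,.25],12.5),([.4135,-.1316,.2],14.7),([.4135,-.1316,.2],-165.3),([.4413,.1294,.1],-164.5)):
    print(p,y,np.round(ctrl.solve_ik(p,q(y)),2))
ctrl.goto([.4413,.1294,.23],q(15.5));st(status)
ctrl.command_gripper(.6,40);st(status)
snap(get_image,"1")
E
```

```text
[0.4413, 0.1294, 0.25] 15.5 [-0.74  0.1   0.39  2.03 -0.05  1.01 -0.05]
[0.4413, 0.1294, 0.115] 15.5 [-0.66  0.3   0.34  2.17 -0.16  0.69  0.06]
[0.5806, 0.1553, 0.25] 12.5 [-0.65  0.36  0.42  1.73 -0.16  1.09  0.04]
[0.4135, -0.1316, 0.2] 14.7 [-0.57  0.15  0.87  2.16 -0.15  0.89  0.65]
[0.4135, -0.1316, 0.2] -165.3 [-0.77  0.21  1.14  2.17 -0.24  0.9  -2.38]
[0.4413, 0.1294, 0.1] -164.5 [ 0.53  0.62 -1.18  2.12  0.75  0.9   2.32]
t 2.16 p [0.4414 0.1308 0.23  ] w 0.999 F [-0.04 -0.   -0.22] q7 -0.04
t 2.59 p [0.4413 0.1295 0.23  ] w 0.596 F [0.24 0.01 0.37] q7 -0.04
```

```bash
python3 - <<'E'
import cv2,numpy as np
s=cv2.imread("pics/side1.png");t=cv2.imread("pics/top1.png")
a=cv2.resize(s[110:280,180:360],(540,510));b=cv2.resize(t[220:390,130:210],(240,510))
cv2.imwrite("pics/v1.png",np.hstack([a,b]))
E
```

```text
(no output)
```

View pics/v1.png

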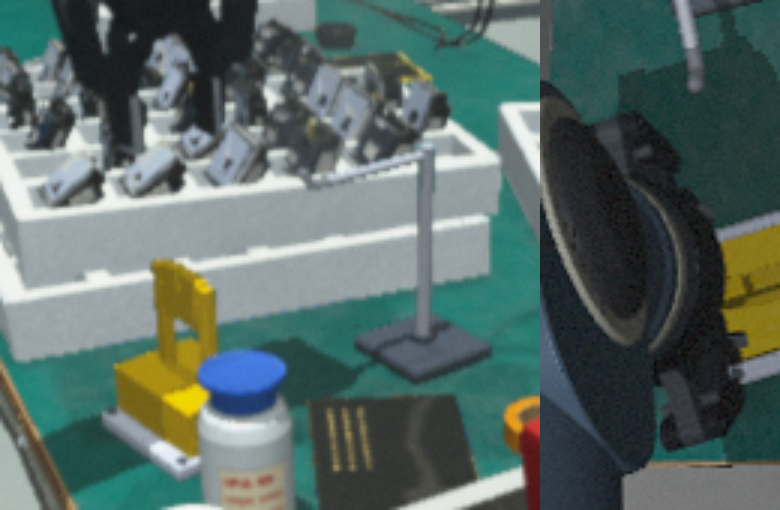

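The fingers straddle the handle line from above, and nothing is in the way. Descending with a force stop.

```bash
python3 - <<'E'
from h import *
from cell import ctrl,status,get_image
print(ctrl.move_straight([.4413,.1294,.115],q(15.5),speed=.12,stop_force=12));st(status)
ctrl.command_gripper(0.0,45);st(status)
print(ctrl.move_straight([.4413,.1294,.155],q(15.5),speed=.08,stop_force=15));st(status)
snap(get_image,"2")
s=cv2.imread("pics/side2.png");t=cv2.imread("pics/top2.png")
cv2.imwrite("pics/v2.png",np.hstack([cv2.resize(s[120:290,180:360],(540,510)),cv2.resize(t[220:390,130:210],(240,510))]))
E
```

```text
False
t 3.8 p [0.4418 0.1296 0.1155] w 0.599 F [-0.17 -0.54 -0.  ] q7 0.07
t 4.25 p [0.4413 0.1294 0.1151] w 0.104 F [ 0.14 -0.6  -0.39] q7 0.07
False
t 4.9 p [0.441  0.1294 0.1548] w 0.108 F [-0.5   0.46 -0.9 ] q7 0.03
```

View pics/v2.png

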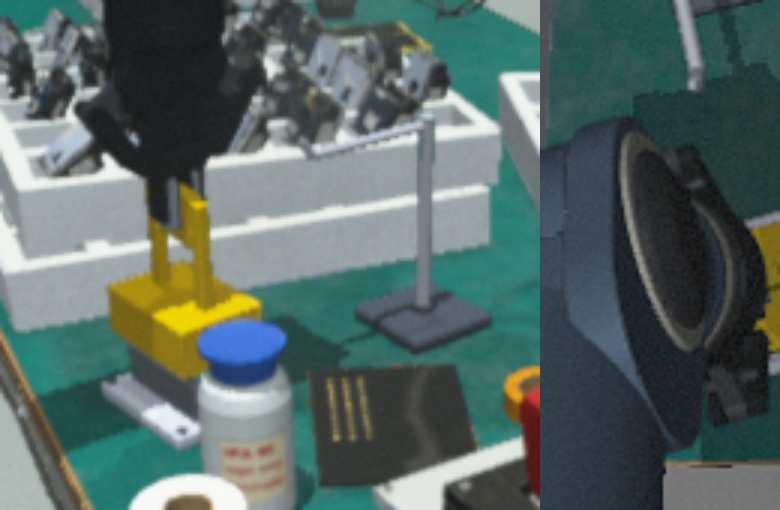

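The cover is up and level, and the jaws read about 9 mm. I'll zoom in on the fingertips against the slot roof.

```bash
python3 - <<'E'
from h import *
s=cv2.imread("pics/side2.png");k=10
im=cv2.resize(s[170:230,205:270],None,fx=k,fy=k,interpolation=cv2.INTER_CUBIC)
yaw=np.radians(15.5)
# tcp .1548; cover bottom = .012+.0397
b=.012+.0397
for P,c in(([-.005,0,b+.080],(255,0,255)),([-.005,0,b+.037],(255,255,0)),([-.005,.02,b+.06],(255,0,0)),([-.005,-.02,b+.06],(255,0,0)),([-.008,0,.1548-.014],(0,0,255)),([-.005,.032,b+.118],(0,255,0)),([-.005,-.032,b+.118],(0,255,0))):
    u=(proj("side",Rz(yaw)@P+[.4413,.1294,0])[0]-[205,170]+.5)*k
    cv2.circle(im,tuple(map(int,u)),4,c,-1)
cv2.imwrite("pics/v3.png",im)
E
```

```text
(no output)
```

View pics/v3.png

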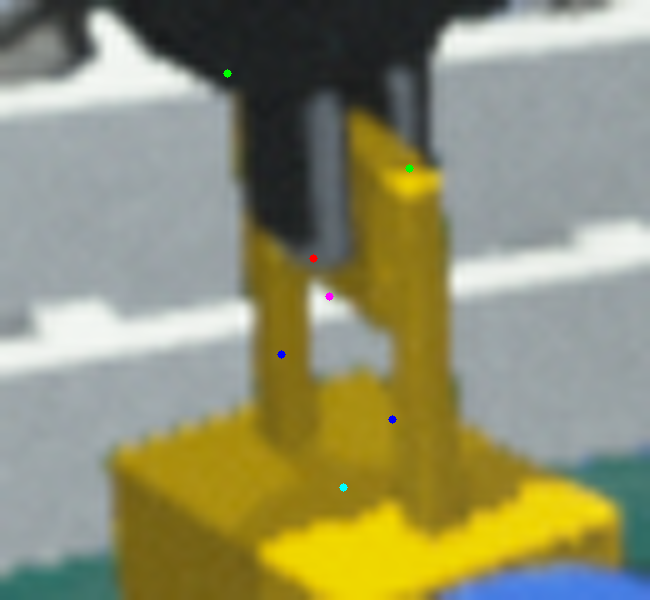

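```bash
python3 - <<'E'
from h import *
from cell import ctrl,status,get_image
ctrl.move_straight([.441,.1294,.215],q(15.5),speed=.12);st(status)
seat=np.array([.5806,.1553,.215]);d=np.array([np.cos(np.radians(12.5)),np.sin(np.radians(12.5)),0])
ctrl.move_straight(seat-.08*d,q(12.5),speed=.1);st(status)
snap(get_image,"3")
s=cv2.imread("pics/side3.png");t=cv2.imread("pics/top3.png")
cv2.imwrite("pics/v4.png",np.hstack([cv2.resize(s[130:230,225:345],(600,500),interpolation=cv2.INTER_CUBIC),cv2.resize(t[220:390,130:210],(200,500))]))
E
```

```text
t 5.65 p [0.4405 0.1293 0.2144] w 0.107 F [-0.87 -0.3  -1.3 ] q7 -0.03
t 6.42 p [0.5019 0.1378 0.2146] w 0.105 F [-0.2  -0.42 -0.71] q7 -0.0
```

View pics/v4.png

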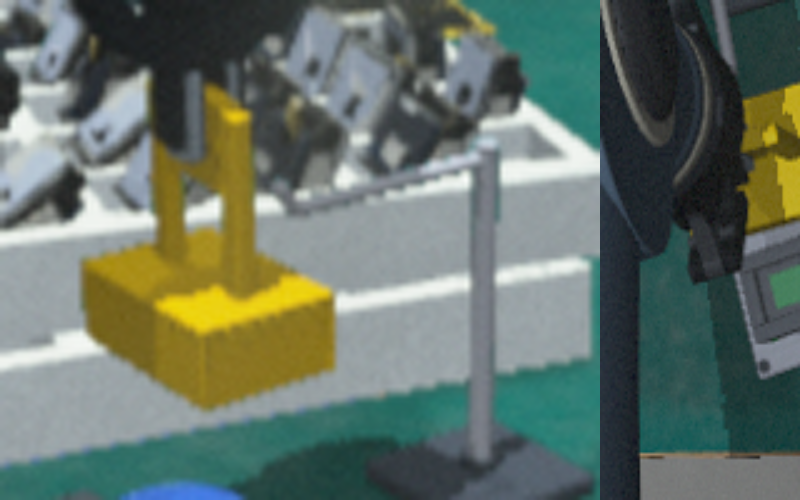

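The cover is lined up in front of the open end of the hook, with its slot at the bar's height. Threading on.

```bash
python3 - <<'E'
from h import *
from cell import ctrl,status,get_image
seat=np.array([.5806,.1553,.215]);d=np.array([np.cos(np.radians(12.5)),np.sin(np.radians(12.5)),0])
print(ctrl.move_straight(seat-.025*d,q(12.5),speed=.07,stop_force=8));st(status)
snap(get_image,"4")
s=cv2.imread("pics/side4.png");t=cv2.imread("pics/top4.png")
cv2.imwrite("pics/v5.png",np.hstack([cv2.resize(s[120:220,235:355],(600,500),interpolation=cv2.INTER_CUBIC),cv2.resize(t[160:330,130:210],(200,500))]))
E
```

```text
False
t 7.46 p [0.5558 0.1497 0.2148] w 0.109 F [-0.65  0.53 -0.89] q7 0.04
```

View pics/v5.png

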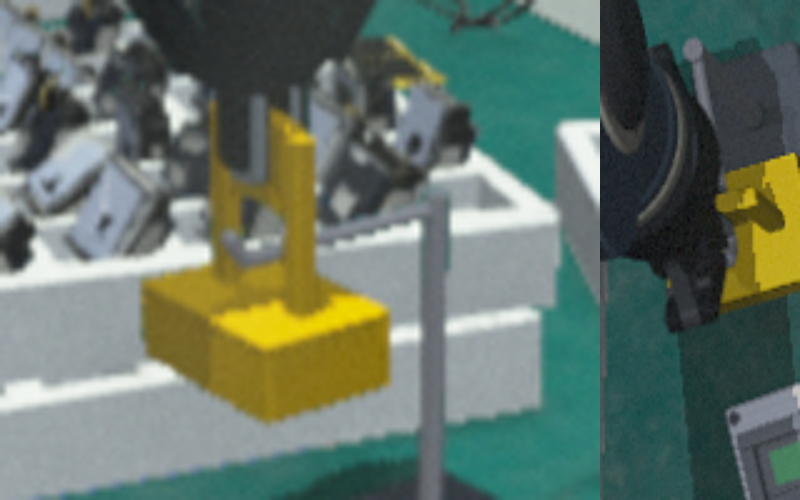

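The hook tip shows in front of the plate at about (235,245) in the crop, so the bar is through the slot. Moving to the seat and lowering.

```bash
python3 - <<'E'
from h import *
from cell import ctrl,status,get_image
seat=np.array([.5806,.1553,.215])
print(ctrl.move_straight(seat,q(12.5),speed=.06,stop_force=8));st(status)
print(ctrl.move_straight([.5806,.1553,.188],q(12.5),speed=.03,stop_force=4));st(status)
snap(get_image,"5")
s=cv2.imread("pics/side5.png");t=cv2.imread("pics/top5.png")
cv2.imwrite("pics/v6.png",np.hstack([cv2.resize(s[120:220,235:355],(600,500),interpolation=cv2.INTER_CUBIC),cv2.resize(t[160:330,130:210],(200,500))]))
E
```

```text
False
t 8.12 p [0.5807 0.1552 0.2147] w 0.106 F [-0.12 -0.36 -0.61] q7 0.05
True
t 8.82 p [0.5804 0.1553 0.1932] w 0.107 F [-0.36  0.94  3.73] q7 0.06
```

View pics/v6.png

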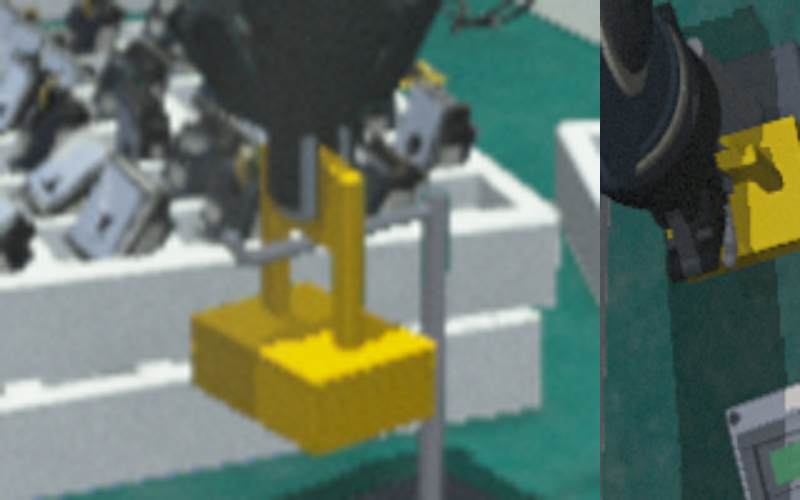

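Contact came at TCP z 0.1932, as predicted for the slot roof on the bar. Releasing.

```bash
python3 - <<'E'
from h import *
from cell import ctrl,status,get_image
ctrl.command_gripper(.4,45);st(status)
ctrl.move_straight([.5806,.1553,.265],q(12.5),speed=.12);st(status)
ctrl.goto([.4413,-.0,.25],q(14.7));st(status)
snap(get_image,"6")
s=cv2.imread("pics/side6.png");t=cv2.imread("pics/top6.png")
cv2.imwrite("pics/v7.png",np.hstack([cv2.resize(s[120:270,215:335],(400,500),interpolation=cv2.INTER_CUBIC),cv2.resize(t[170:370,150:310],(400,500))]))
E
```

```text
t 9.28 p [0.5794 0.1551 0.1919] w 0.403 F [0.04 1.17 0.62] q7 0.06
t 10.04 p [0.5801 0.1553 0.2643] w 0.4 F [-0.2   0.17 -0.52] q7 0.03
t 10.89 p [0.4425 0.0011 0.2503] w 0.399 F [ 0.59 -0.69  0.62] q7 0.21
```

View pics/v7.png

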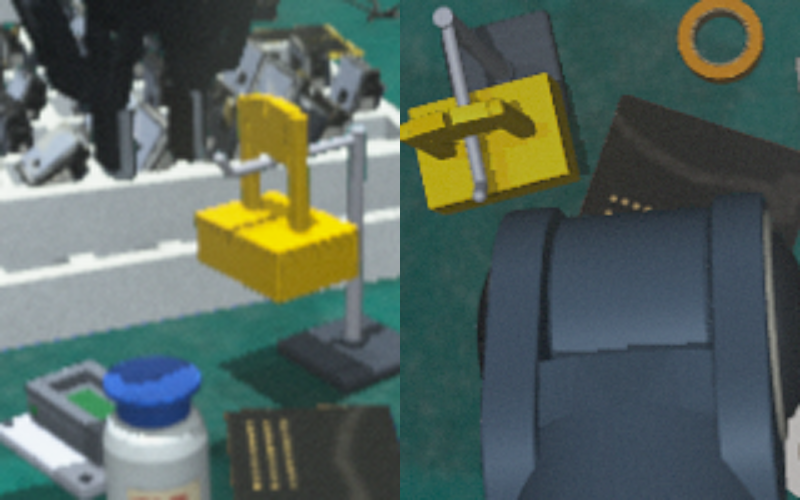

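The cover hangs level on the bar between the tip and the post. Next, the module: I'll move above it and photograph the uncovered nest as well.

```bash
python3 - <<'E'
from h import *
from cell import ctrl,status,get_image
ctrl.goto([.4135,-.1316,.16],q(14.7));st(status)
ctrl.command_gripper(.6,35);st(status)
snap(get_image,"7")
s=cv2.imread("pics/side7.png");t=cv2.imread("pics/top7.png")
cv2.imwrite("pics/v8.png",np.hstack([cv2.resize(s[180:360,200:344],(400,500),interpolation=cv2.INTER_CUBIC),cv2.resize(t[270:370,170:250],(400,500),interpolation=cv2.INTER_CUBIC)]))
print(atz("top",[318,350],.042))
E
```

```text
t 11.68 p [ 0.4149 -0.1307  0.1603] w 0.399 F [ 0.79  0.4  -0.1 ] q7 0.65
t 11.99 p [ 0.4143 -0.1307  0.1605] w 0.601 F [ 0.73  0.5  -0.08] q7 0.65
[ 0.37906387 -0.0480839   0.042     ]
```

View pics/v8.png

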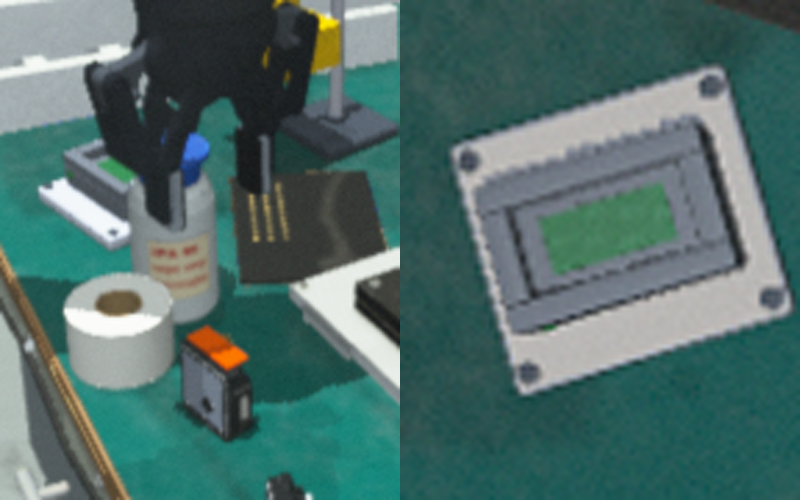

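The nest is uncovered. The pocket with its green pad is in the right half of the crop, around (605,230). I'll measure it from image 7, top and side.

```bash
python3 - <<'E'
import cv2
t=cv2.imread("pics/top7.png");s=cv2.imread("pics/side7.png")
cv2.imwrite("pics/n1.png",cv2.resize(t[280:352,176:252],None,fx=10,fy=8.333,interpolation=cv2.INTER_CUBIC)) if 0 else cv2.imwrite("pics/n1.png",cv2.resize(t[282:342,176:252],None,fx=10,fy=10,interpolation=cv2.INTER_CUBIC))
cv2.imwrite("pics/n2.png",cv2.resize(s[220:280,208:268],None,fx=10,fy=10,interpolation=cv2.INTER_CUBIC))
E
```

```text
(no output)
```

View pics/n1.png

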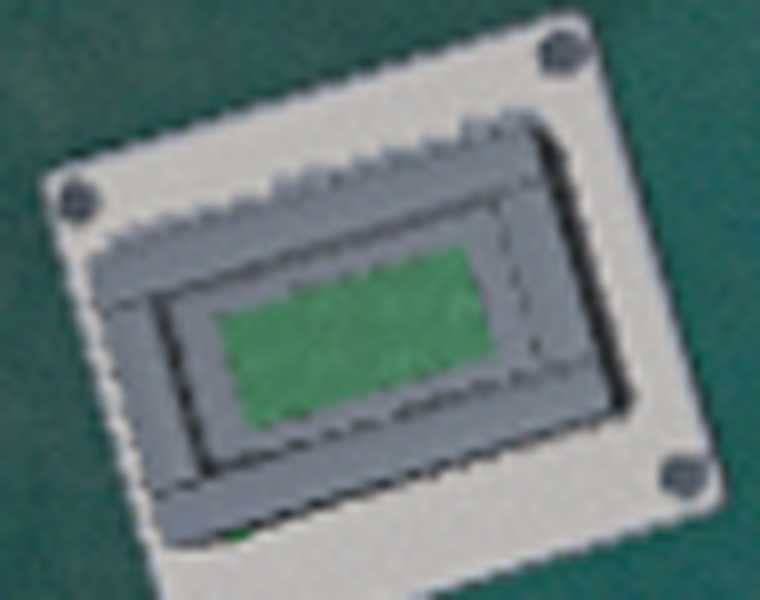

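View pics/n2.png

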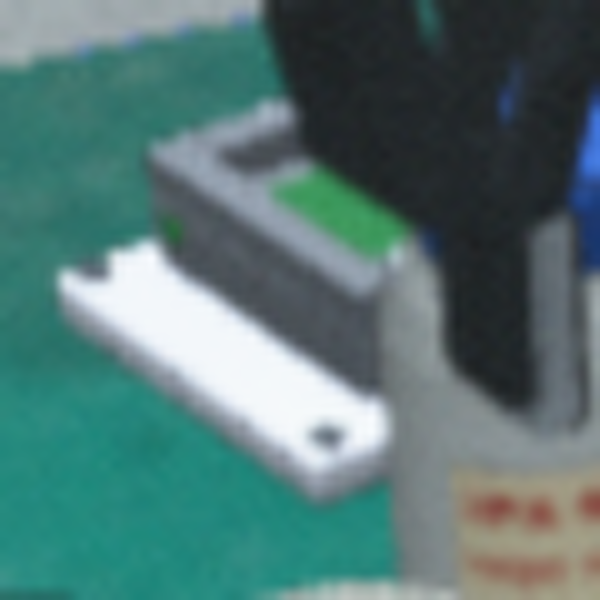

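```bash
python3 - <<'E'
from h import *
np.set_printoptions(precision=4,suppress=True)
n1=cr(176,282,10);n2=cr(208,220,10)
# fit pose by rectangles, free x,y,yaw,z + offsets
def rep(name,L,z):
    P=np.array([atz("top",n1(*p),z) for p in L])
    print(name,"ctr",P.mean(0),"len",[np.linalg.norm(P[i]-P[i-1]) for i in range(4)],"yaw(y-edges)",[np.degrees(np.arctan2(*v[[1,0]]))-90 for v in(P[0]-P[1],P[3]-P[2])],"yaw(x)",[np.degrees(np.arctan2(*v[[1,0]])) for v in(P[0]-P[3],P[1]-P[2])])
rep("pocket",[(158,297),(497,205),(540,357),(205,473)],.040)
rep("head",[(93,255),(530,118),(617,408),(165,543)],.040)
rep("base",[(43,178),(592,10),(725,500),(165,650)],.012)
rep("green",[(217,315),(465,247),(497,358),(250,427)],.029)
print("head left corner tri",tri(n2(148,155),n1(165,543)))
E
```

```text
pocket ctr [0.441  0.1303 0.04  ] len [np.float64(0.03058629351788257), np.float64(0.05949369751150593), np.float64(0.026461502686347647), np.float64(0.05977519647764504)] yaw(y-edges) [np.float64(13.83757461642027), np.float64(17.798182762481233)] yaw(x) [np.float64(14.844395027928039), np.float64(15.301848320708885)]
head ctr [0.4414 0.1302 0.04  ] len [np.float64(0.04985957887213314), np.float64(0.07761954782353965), np.float64(0.0507201095491607), np.float64(0.07951062728632538)] yaw(y-edges) [np.float64(16.01863569398492), np.float64(15.375818498927217)] yaw(x) [np.float64(13.977899697865126), np.float64(16.14354555294691)]
base ctr [0.4413 0.1306 0.012 ] len [np.float64(0.08430676161959567), np.float64(0.10029023313952971), np.float64(0.08744081048424097), np.float64(0.10036427875867243)] yaw(y-edges) [np.float64(15.589832434435564), np.float64(13.799779965458342)] yaw(x) [np.float64(14.465304802668026), np.float64(14.522043541303054)]
green ctr [0.4406 0.1312 0.029 ] len [np.float64(0.01982844670078398), np.float64(0.044013950707877496), np.float64(0.019573029377030888), np.float64(0.04378842116905085)] yaw(y-edges) [np.float64(13.999990592928683), np.float64(14.324319051869864)] yaw(x) [np.float64(16.26429693884231), np.float64(15.631226014686852)]
head left corner tri (array([0.4069, 0.162 , 0.0393]), np.float64(0.29644658314626327))
```

The pocket centre is (0.441, 0.130), yaw about 15.3°, and the rim triangulates to 39 mm (text says 40). Grasping the module.

```bash
python3 - <<'E'
from h import *
from cell import ctrl,status,get_image
print(ctrl.move_straight([.4135,-.1316,.026],q(14.7),speed=.1,stop_force=8));st(status)
ctrl.command_gripper(0.0,30);st(status)
print(ctrl.move_straight([.4135,-.1316,.10],q(14.7),speed=.1));st(status)
snap(get_image,"8")
s=cv2.imread("pics/side8.png");t=cv2.imread("pics/top8.png")
cv2.imwrite("pics/v9.png",np.hstack([cv2.resize(s[220:360,215:327],(400,500),interpolation=cv2.INTER_CUBIC),cv2.resize(t[270:370,310:390],(400,500),interpolation=cv2.INTER_CUBIC)]))
E
```

```text
False
t 13.58 p [ 0.4139 -0.1317  0.0264] w 0.599 F [-0.8   0.49  0.89] q7 0.9
t 13.95 p [ 0.4138 -0.1316  0.0264] w 0.239 F [-0.44 -0.    5.6 ] q7 0.9
False
t 14.84 p [ 0.4131 -0.1314  0.0996] w 0.244 F [ 0.5   0.82 -0.64] q7 0.77
```

View pics/v9.png

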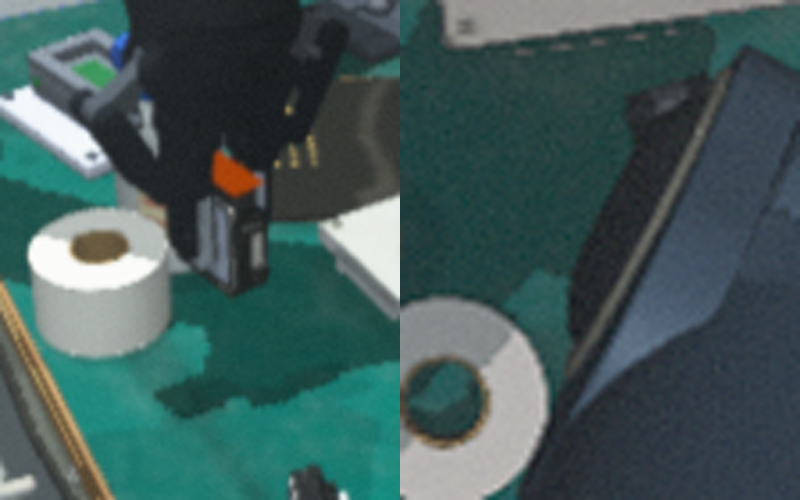

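The module is held upright, and the jaws read 20.4 mm against a 21 mm body. Raising it well above the bottle and carrying it over the nest.

```bash
python3 - <<'E'
from h import *
from cell import ctrl,status,get_image
ctrl.move_straight([.4135,-.1316,.235],q(14.7),speed=.15);st(status)
ctrl.move_straight([.465,-.0,.235],q(15.0),speed=.15);st(status)
ctrl.move_straight([.441,.1303,.235],q(15.3),speed=.15);st(status)
ctrl.move_straight([.441,.1303,.110],q(15.3),speed=.1,stop_force=8);st(status)
ctrl.wait(.3);st(status)
snap(get_image,"9")
s=cv2.imread("pics/side9.png");t=cv2.imread("pics/top9.png")
cv2.imwrite("pics/v10.png",cv2.resize(s[180:280,195:295],(600,600),interpolation=cv2.INTER_CUBIC))
cv2.imwrite("pics/v11.png",cv2.resize(t[260:360,160:260],(600,600),interpolation=cv2.INTER_CUBIC))
E
```

```text
t 15.99 p [ 0.4129 -0.1314  0.2342] w 0.245 F [ 0.23  0.06 -0.84] q7 0.54
t 17.08 p [ 0.4646 -0.0011  0.2349] w 0.237 F [0.35 0.52 1.18] q7 0.27
t 18.12 p [0.4412 0.1292 0.235 ] w 0.243 F [0.2  1.21 0.31] q7 -0.04
t 19.52 p [0.4415 0.1304 0.1105] w 0.241 F [ 0.15  0.51 -0.45] q7 0.08
t 19.82 p [0.4411 0.1304 0.1103] w 0.244 F [ 0.47 -0.72 -1.21] q7 0.08
```

View pics/v10.png

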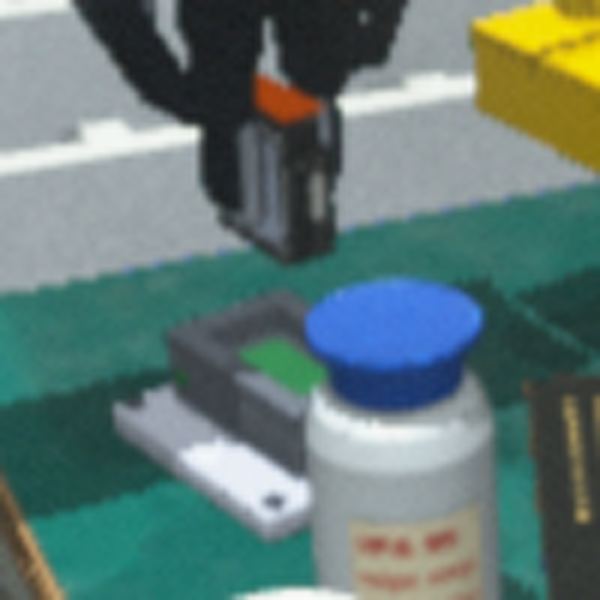

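View pics/v11.png

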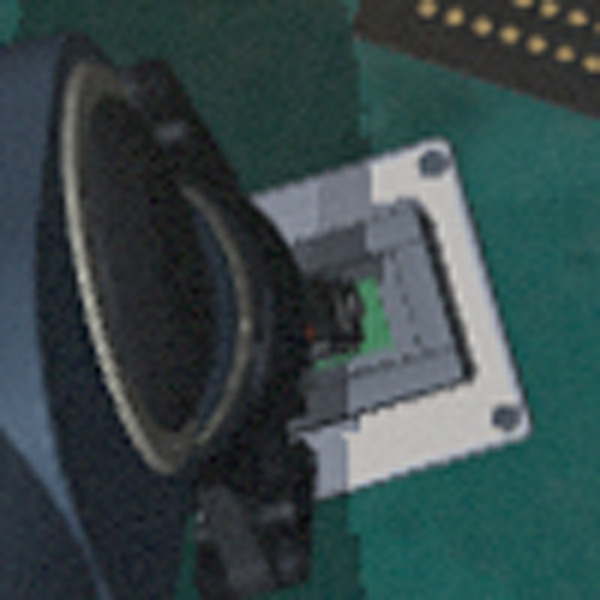

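The module is upright above the nest. I'll overlay the expected body box on both views to check its place in the grip.

```bash
cat > ov.py <<'E'
from h import *
import sys
def box(sx,sy,z0,z1,p,yaw):
    return np.array([[x*sx/2,y*sy/2,z] for z in(z0,z1) for x,y in((-1,-1),(1,-1),(1,1),(-1,1))])@Rz(yaw).T+p
E_=[(0,1),(1,2),(2,3),(3,0),(4,5),(5,6),(6,7),(7,4),(0,4),(1,5),(2,6),(3,7)]
def ov(tag,B,wins,out):
    o=[]
    for n,(x,y,w,k) in wins.items():
        im0=cv2.imread(f"pics/{n}{tag}.png");im=cv2.resize(im0[y:y+w,x:x+w],None,fx=k,fy=k,interpolation=cv2.INTER_CUBIC)
        o.append(im.copy())
        for bb,c in B:
            qq=np.round((proj(n,bb)-[x,y]+.5)*k-.5).astype(int)
            for i,j in E_:cv2.line(im,tuple(map(int,qq[i])),tuple(map(int,qq[j])),c,1)
        o.append(im)
    cv2.imwrite(out,np.vstack([np.hstack(o[:2]),np.hstack(o[2:])]) if len(o)>2 else np.hstack(o))
E
python3 - <<'E'
from ov import *
y=np.radians(15.3);p=np.array([.4411,.1304,0])
ov("9",[(box(.021,.052,.0843,.1363,p,y),(255,0,255)),(box(.016,.040,.1363,.1383,p,y),(255,255,0)),(box(.031,.06,.04,.04,np.array([.441,.1303,0]),y),(0,0,255))],{"side":(220,190,40,10),"top":(195,285,40,7)} if 0 else {"side":(222,188,40,10)},"pics/w1.png")
ov("9",[(box(.021,.052,.0843,.1363,p,y),(255,0,255)),(box(.031,.06,.04,.04,np.array([.441,.1303,0]),y),(0,0,255))],{"top":(195,285,50,8)},"pics/w2.png")
E
```

```text
(no output)
```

View pics/w1.png

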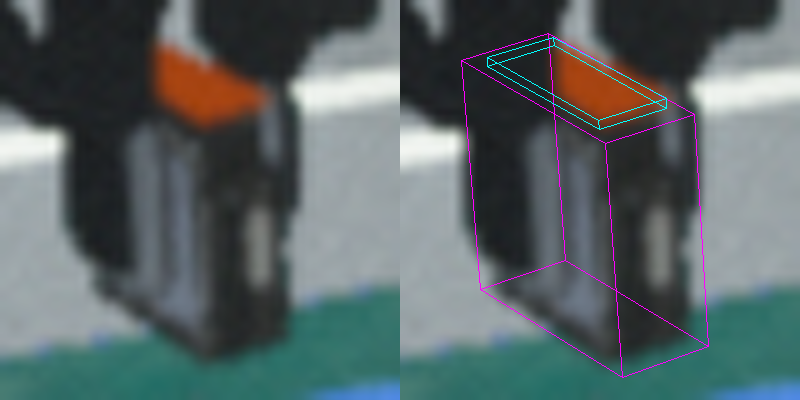

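View pics/w2.png

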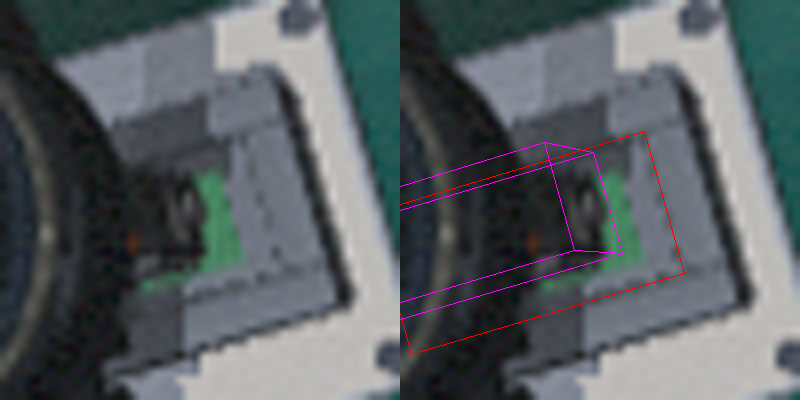

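```bash
python3 - <<'E'
from ov import *
y=np.radians(14.7);p=np.array([.4135,-.1316,0])
B=[(box(.021,.052,0,.052,p,y),(255,0,255)),(box(.016,.040,.052,.054,p,y),(255,255,0))]
ov("0",B,{"side":(258,290,50,8)},"pics/w3.png")
ov("0",B,{"top":(343,308,50,8)},"pics/w4.png")
E
```

```text
(no output)
```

View pics/w3.png

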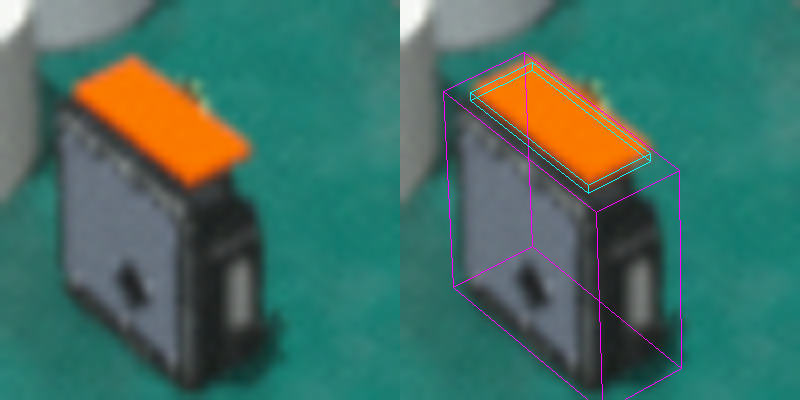

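View pics/w4.png

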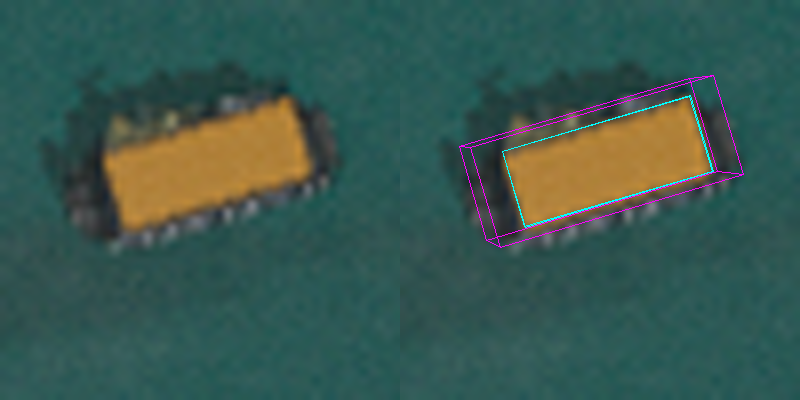

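The strip sits where the TCP predicts, within about 0.5 px. The body's rounded bottom corners show the same offset from my box as they did on the bench, so the module did not shift in the grip and its underside is 26.4 mm below the TCP. Lowering so the underside is at about 50 mm.

```bash
python3 - <<'E'
from ov import *
from cell import ctrl,status,get_image
print(ctrl.move_straight([.441,.1303,.0765],q(15.3),speed=.04,stop_force=7));ctrl.wait(.4);st(status)
snap(get_image,"10")
p=status.get_obs()["ee_pos"];print(np.round(status.get_obs()["eef_rot"],4))
y=np.radians(15.3);c=np.array([p[0],p[1],0]);b=p[2]-.0264
B=[(box(.021,.052,b,b+.052,c,y),(255,0,255)),(box(.016,.040,b+.052,b+.0545,c,y),(255,255,0)),(box(.031,.06,.04,.04,np.array([.441,.1303,0]),y),(0,0,255))]
ov("10",B,{"side":(212,198,60,6.6666),"top":(190,285,60,6.6666)} if 0 else {"side":(212,200,50,8)},"pics/x1.png")
ov("10",B,{"top":(190,285,50,8)},"pics/x2.png")
s=cv2.imread("pics/side10.png");cv2.imwrite("pics/x3.png",s[120:400,160:440])
E
```

```text
False
t 21.31 p [0.441  0.1303 0.0766] w 0.244 F [-0.16 -0.01 -0.57] q7 0.12
[-0.      0.9911  0.1331  0.    ]
```

View pics/x1.png

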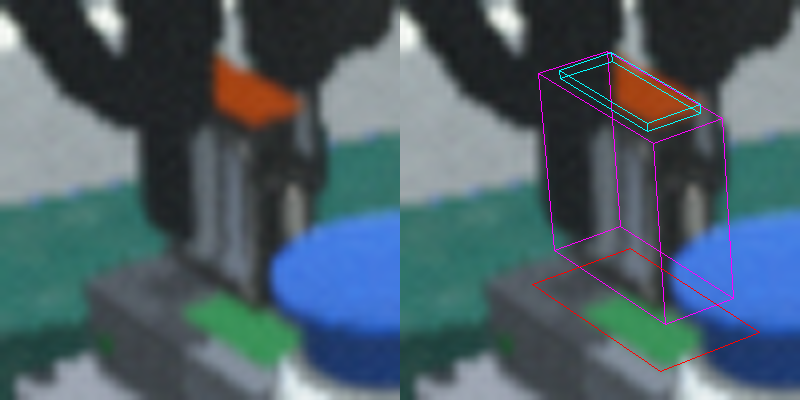

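View pics/x2.png

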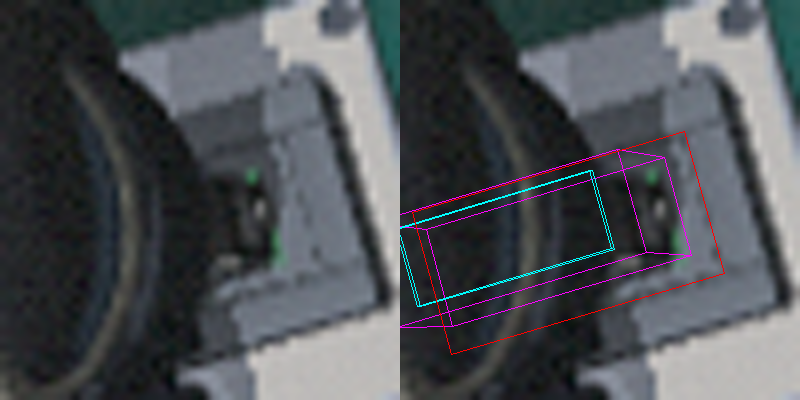

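View pics/x3.png

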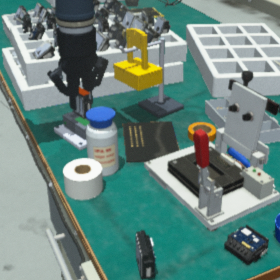

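The module is held over the pocket with a visible gap, the cover still hangs on the hook, and the other objects are where they were. Handing in.

```bash
python3 - <<'E'
from h import *
from cell import ctrl,status
st(status);ctrl.sign_off();st(status)
E
```

```text
t 21.41 p [0.441  0.1303 0.0765] w 0.238 F [-0.34  0.34 -0.81] q7 0.12
the job is handed in; nothing more can be done
the job is handed in; nothing more can be done
```

I handed the job in at 21.4 s. The yellow cover hangs on the hook, and the orange-strip module is held upright over the nest's pocket.

- **Cover:** I lifted it straight off the nest, threaded it onto the bar from the open end and lowered it until it touched. Contact came where I had predicted. The later pictures show it hanging level between the tip and the post.
- **Module:** I carried it about 9 cm above the bottle top. It ended with the TCP at (0.441, 0.130, 0.0765) and yaw 15.3°. The pocket measured (0.441, 0.130), yaw about 15.3°. Single-edge yaw readings of the pocket, head and base ranged from 14° to 18°.
- **Height:** The underside is about 50 mm above the bench, so about 10 mm above the rim. The rim measured 39 mm against the stated 40 mm.
- **Contact:** The wrist force stayed near zero on the way down, and no force stop tripped over the nest.
- **Small disagreements:** In the last side view the strip sat up to 1 px (1–2 mm) from where I expected it. The body's visible end also looked 2–4 mm shorter than my 52 mm box, as it did on the bench. I put that down to its rounded corners. The arm hid most of the module from above, so that last check rests mainly on the side view.
- **Other objects:** By eye in the last side picture, the spare module, bottle, label roll and kapton roll were where they started. I did not separately check the screwdriver.

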